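Pack out the plaster tile that has room and hold it flush

ROBOT

A 6-joint arm with a two-finger parallel gripper is mounted at the origin on a cart in front of the work surface, level with it; the furniture and walls round the work are solid. World frame = base frame: x ahead of the robot, y to its left, z up, the work surface at z = 0. Lengths are in m, angles in rad, forces in N, time in s.
With the tool pointing down it reaches from about 0.375 to 0.975 m from the base axis. Payload 3.8 kg.
Tool frame: the origin (TCP) lies on the centre line of the jaws, within the pads' length; the fingertips stand 17 mm ahead of it and the grasp point (between the pads) lies 2 mm behind it (bot.tip_extent is the distance from the TCP to the fingertips, in m); z points along the fingers, y is the line along which they close (so a half turn about z gives the same grasp; the last joint's range is limited). The gripper opens to 85 mm and grips with 20 to 120 N. Pads are 22 mm wide; open, the fingers measure 114 mm over their backs; the gripper's body (76 mm by 85 mm) begins 54 mm behind the grasp point. The pads swing forward as they close: fully open they stand 13 mm farther back than shut.
Start: joints at [-1.364, 0.264, 1.604, -0, 1.274, -0.037], TCP at [0.163, -0.655, 0.248] pointing down, gripper open.
Joint ranges: [-2.63, 2.63], [-0.94, 2.18], [0.31, 2.57], [-1.31, 4.45], [0, 2.66], [-2.55, 2.55]. Speed limits (rad/s): [2.57, 2.57, 3.14, 3.14, 3.14, 3.14].

INTERFACE

Orientations are given as a rotation vector (axis times angle).
In Python, from workcell import readout, read_camera, finish_job, bot gives the robot as it stands.
- The arm moves only by the tool jog_arm, never from a script. Its argument "deltas" is one flat list of numbers, 7 for each row, row after row: the shift along the tool's x, y, z in m, then the turn, a rotation vector about the tool's x, y, z in degrees, then the gripper command: -1 is shut, 1 is fully open, values between are in proportion. A call has 1 to 8 rows; each row is the pose to reach, as a shift and turn from the pose commanded when the call began, along the tool's axes at that moment; what a row does not reach only later rows make up. A row lasts 1/10 s, in which the tool goes at most 50 mm and 8.59 degrees, less where a joint would pass 70% of its speed; a pose out of reach is approached as far as the arm can. A call with a gripper value outside its range is refused whole. The fingers move at their own pace and stop on an object; "squeeze" is the grip in N (left out, the last holds). Time passes only in rows, so rows that repeat a pose let the fingers close. It gives the time, the measured TCP pose, the force, the opening and the grip force at its end, in the units of the state.
- readout.read_state(): the state, without advancing time (a new reading comes with each control period).
- read_camera(name): name is "scene" or "top" or "wrist"; returns a dict with "color" (400x640x3 uint8, blue, green, red), "fx", "fy", "cx", "cy" (pixels), "origin" and "attitude" of the camera in the world. Camera axes: x right, y down, z forward; pixel columns grow to the right and rows downward; lengths in m; the calibration is good to about 2 mm. The wrist camera is an equidistant fisheye: a pixel r from the principal point sees the ray r / f radians off the axis. A picture is of the moment at which its call begins. There is no depth.
- finish_job(): hands the job in; it is judged then, once.
The state is a dict: "time": time; "q": joint angles; "joint_vel": joint speeds; "joint_torque": joint torques, N m; "tool_pos": TCP position; "tcp_rot": TCP orientation; "wrist_force": force on the tool from outside, world axes, zero at the start; "torque": the same for the moment, N m; "width": opening from 0.0 (shut) to 1.0 (fully open); "grip_force": force on a finger pad.
Only numpy, scipy, OpenCV 4.12 (cv2) and the standard library are available. Lean on these libraries where they do the work, as an engineer would, in place of code of your own. Each camera call takes 0.05 s, during which the arm holds its last target. There are 200 camera calls.

TASK

Take the upright wooden spacer and slide it down between the front rail and the plaster tile in the bay of the setting frame where the gap is wide enough for it, until it stands on the bed. Keep it gripped and push it against that tile so that the tile is pressed flush against the back fence with a light, steady push of about 10 N, and finish while still holding it so. Do not try the spacer on the other tile, and leave that tile and the things lying round the frame where they are.

Things in the scene. Friction and masses are not known exactly. Their poses are not given: they have to be found in the camera images.
- frame: Fixed wooden frame, board 108 (x) x 190 (y) x 10 mm, its top the bed. Origin on the table under the middle; x points to the back fence, away from the robot. Two bays 75 mm wide, centres y = +-42.5 mm. Front rail's inner face x = -30.5, fence's face x = +34 mm (depth 64.5). Rail, fence, 10 mm cheeks and divider reach z = 44 mm; rail's inner top edge has a 4 mm 45 degree lead-in.
- fence: The back fence of the frame, a fixed wooden bar 16 x 180 x 34 mm on the bed. Origin: centre of its underside, at x = +42 mm, z = 10 mm of the frame; same axes as the frame. Its face to the tiles is 8 mm from the origin towards -x.
- tile_slim: Loose plaster tile, the slimmer: 44 (x) x 66 (y) x 34 mm high, two 2.5 mm studs on top, 0.25 kg, on the bed in either bay, 2 to 3.5 mm short of the fence; its gap to the front rail, 17 to 18.5 mm, is wide enough. Origin: middle of the lower edge of its fence-side face; x points to the fence, front face at x = -44 mm. Slides on the bed under a few newtons.
- tile_broad: Loose plaster tile, the broader: 52.5 (x) x 66 (y) x 34 mm high, two studs on top, in the other bay, 2 to 3.5 mm short of the fence; its gap to the front rail is only 8.5 to 10 mm: too narrow. Origin: middle of the lower edge of its fence-side face; x points to the fence, front face at x = -52.5 mm.
- spacer: Loose light-wood board standing upright on the table left of the frame: 15 mm thick (x), 56 mm long (y), 70 mm tall, 60 g, symmetric; lower 2.5 mm of the long faces chamfered. Origin: centre of its underside. Grip it across the 15 mm near the top: seated on the bed its top stands 36 mm above rail and tile.
- sanding_block: cork sanding block 66 x 110 x 31 mm lying behind the frame; a bystander. Origin: centre of its underside.
- wedge_3: hardwood wedge 32 x 90 x 22 mm lying to the right of the frame; a bystander. Origin: centre of its underside.
- test_tile_4: small cast plaster test tile 39 x 48 x 17 mm lying left of the spacer; a bystander. Origin: centre of its underside.
There are look-alikes about, which are no part of the job. What is shaped like the tile_slim but purple or yellow is not meant.

How it is judged:
By the outcome, as a careful person would: the job done as asked, in the order asked, and still so for the second after the job is handed in, while the arm keeps its last pose, push and grip.
It also fails if it takes over 42 s, if anything falls off the work surface, if the arm or the gripper's body presses on something with over 40 N, if the wrist force passes 120 N, or if a joint passes its speed limit or range.

## Working session

There is one attempt and no reset: what is moved stays moved. The work goes in short steps, Python scripts to look and compute and a tool call to move; the robot and the scene stay as the last step left them, time stands still between calls to the robot, and variables do not carry over. Pictures are saved under pics/ and viewed, at most 10 in all, crops included, and the job is handed in when it is done.

Besides the shell and the picture viewer there is one more tool, called after ">>>" by a JSON object that holds its "method" and its "body". jog_arm: Moves the arm, as the interface text tells. Its arguments: {"type":"object","properties":{"deltas":{"type":"array"},"squeeze":{"type":"number"}},"required":["deltas"]}

```bash
mkdir -p pics; ls
cat > h.py <<'E'
import numpy as np,cv2
from scipy.spatial.transform import Rotation as R
from workcell import readout,read_camera,finish_job,bot
def att(c):
    a=np.array(c["attitude"],float)
    return a if a.shape==(3,3) else (R.from_rotvec(a).as_matrix() if a.size==3 else R.from_quat(a).as_matrix())
def ray(c,u,v,fish=False):
    x=(u-c["cx"])/c["fx"];y=(v-c["cy"])/c["fy"]
    if fish:
        r=np.hypot(x,y);s=np.sin(r)/max(r,1e-9);d=np.array([x*s,y*s,np.cos(r)])
    else: d=np.array([x,y,1.])
    return att(c)@d
def onz(c,u,v,z,fish=False):
    d=ray(c,u,v,fish);o=np.array(c["origin"]);return o+d*(z-o[2])/d[2]
def proj(c,p):
    q=att(c).T@(np.array(p)-np.array(c["origin"]));return c["cx"]+c["fx"]*q[0]/q[2],c["cy"]+c["fy"]*q[1]/q[2]
E
python3 - <<'E'
from h import *
s=readout.read_state();print(s)
for n in("scene","top"):
    c=read_camera(n);cv2.imwrite(f"pics/{n}0.png",c["color"]);print({k:v for k,v in c.items() if k!="color"})
E
```

```text
pics
{'time': 0.0, 'q': array([-1.36390446e+00,  2.64783205e-01,  1.60538627e+00, -2.44769626e-05,
        1.27371484e+00, -3.69173029e-02]), 'joint_vel': array([ 6.36980031e-04,  6.77831911e-05, -1.97754672e-04, -1.32683783e-03,
       -1.15549934e-03,  7.60738744e-04]), 'joint_torque': array([-3.35186676e-03, -5.15122819e+01, -3.67311466e+01, -3.71333945e-04,
        1.30593919e-02, -5.60365578e-06]), 'tool_pos': array([ 0.16278016, -0.65435248,  0.24693512]), 'tcp_rot': array([-3.11601251e+00, -3.81760488e-01,  3.41933445e-04]), 'wrist_force': array([-0.0529781 , -0.02440288, -0.33486905]), 'torque': array([ 0.02214567, -0.03534982,  0.00600352]), 'grip_force': 0.0, 'width': 1.000275939969389}
{'fx': 515.6643093538484, 'fy': 515.6643093538484, 'cx': 321.3065352027588, 'cy': 202.13105786238378, 'origin': array([0.04095717, 1.08195596, 1.15633283]), 'attitude': array([-0.62383802,  2.64562343, -1.19859717])}
{'fx': 448.8102975391602, 'fy': 448.8102975391602, 'cx': 313.9560006306827, 'cy': 202.15303913802268, 'origin': array([ 0.4881883 , -0.02325571,  1.38625898]), 'attitude': array([-2.22230065,  2.17280289, -0.07295508])}
```

View pics/top0.png

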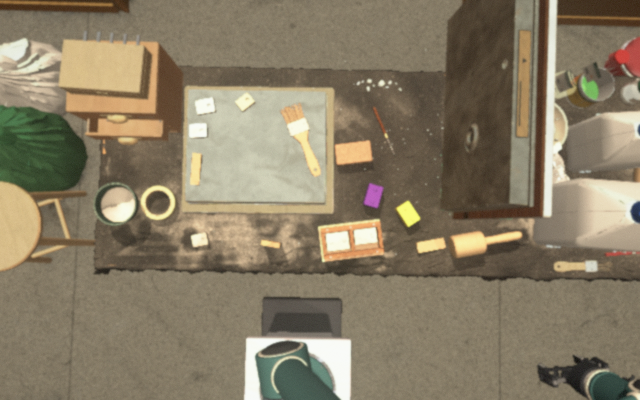

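View pics/scene0.png

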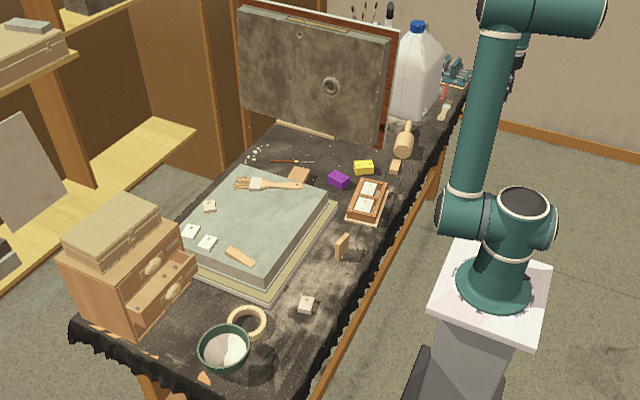

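The top view shows the frame at about (351,240), with tiles at (338,240) and (366,236). The upright spacer is at (270,244), the test tile at (199,240) and the wedge at (430,245).

Could be taken for the spacer: the board at (195,168) on the slab and the wedge at (430,245). Could be taken for tile_slim: the purple block at (373,195), the yellow block at (408,213) and the white tiles at (205,105) and (198,130). By the description, I choose the upright board at (270,244), left of the frame. It also stands upright in the scene view at (342,247).

Run:
```python
from h import *
c=read_camera("top");s=read_camera("scene")
for n,u,v,z in(("spacer",270,244,.07),("frame",351,240,.044),("testtile",199,240,.017),("wedge",430,245,.022)):print(n,onz(c,u,v,z).round(3))
print(onz(s,342,258,0))
im=np.hstack([cv2.resize(c["color"][205:270,240:400],(640,260),interpolation=cv2.INTER_CUBIC)])
im2=cv2.resize(s["color"][165:265,310:410],(500,500),interpolation=cv2.INTER_CUBIC)
im=cv2.resize(im,(300,122));im=cv2.resize(c["color"][215:265,255:390],(540,200),interpolation=cv2.INTER_CUBIC)
im2=cv2.resize(s["color"][170:265,310:430],(505,400),interpolation=cv2.INTER_CUBIC)
o=np.zeros((600,545,3),np.uint8);o[:200,:540]=im;o[200:,:505]=im2;cv2.imwrite("pics/crop.png",o)
```

```text
spacer [0.437 0.09  0.07 ]
frame [ 0.453 -0.149  0.044]
testtile [0.443 0.31  0.017]
wedge [ 0.443 -0.391  0.022]
[0.43148082 0.09876307 0.        ]
```

View pics/crop.png

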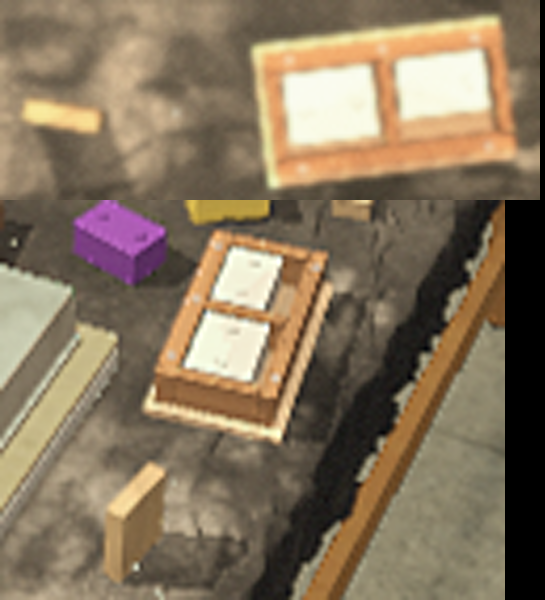

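The crop shows the right bay (y<0 side, tile at ~(440,85) in the crop) has the wide front gap, so tile_slim is on the right. The spacer is the upright light-wood board. Next I'll move over the work for a close look with the wrist camera.

```bash
cat >> h.py <<'E'
def go(p,yaw=None,tilt=None):
    s=readout.read_state();M=R.from_rotvec(s["tcp_rot"]);d=M.inv().apply(np.array(p)-s["tool_pos"])
    t=np.zeros(3)
    if yaw is not None:
        a=np.radians(yaw);x=np.array([np.cos(a),np.sin(a),0]);z=np.array([0,0,-1.]);T=R.from_matrix(np.c_[x,np.cross(z,x),z])
        t=np.degrees((M.inv()*T).as_rotvec())
    print("t",round(s["time"],2),"tcp",s["tool_pos"].round(4),"F",s["wrist_force"].round(1),"w",round(s["width"],3),"d",d.round(4),"turn",t.round(2))
E
python3 -c "
from h import *
go([.42,-.04,.25],90)"
```

```text
t 0.2 tcp [ 0.1629 -0.6546  0.2474] F [ 0.8 -0.5  0.7] w 1.0 d [ 0.3979 -0.5343 -0.0018] turn [-7.000e-02 -6.000e-02 -7.603e+01]
```

>>> {"method": "jog_arm", "body": {"deltas": [0.398, -0.534, 0, 0, 0, -76, 1, 0.398, -0.534, 0, 0, 0, -76, 1, 0.398, -0.534, 0, 0, 0, -76, 1, 0.398, -0.534, 0, 0, 0, -76, 1, 0.398, -0.534, 0, 0, 0, -76, 1, 0.398, -0.534, 0, 0, 0, -76, 1, 0.398, -0.534, 0, 0, 0, -76, 1, 0.398, -0.534, 0, 0, 0, -76, 1]}}

```text
time: 1.0
tool_pos: [0.3177, -0.2842, 0.2483]
tcp_rot: [2.352, 2.082, 0.0]
wrist_force: [0.3, -0.7, 0.9]
width: 1.001
grip_force: 0.0
```

```bash
python3 -c "
from h import *
go([.42,-.04,.25],90)"
```

```text
t 1.0 tcp [ 0.3177 -0.2842  0.2483] F [ 0.3 -0.7  0.9] w 1.001 d [ 0.2548  0.0719 -0.0017] turn [ 0.03  0.01 -6.97]
```

>>> {"method": "jog_arm", "body": {"deltas": [0.255, 0.072, 0, 0, 0, -7, 1, 0.255, 0.072, 0, 0, 0, -7, 1, 0.255, 0.072, 0, 0, 0, -7, 1, 0.255, 0.072, 0, 0, 0, -7, 1, 0.255, 0.072, 0, 0, 0, -7, 1, 0.255, 0.072, 0, 0, 0, -7, 1, 0.255, 0.072, 0, 0, 0, -7, 1, 0.255, 0.072, 0, 0, 0, -7, 1]}}

```text
time: 1.8
tool_pos: [0.4209, -0.0423, 0.2481]
tcp_rot: [-2.225, -2.218, 0.001]
wrist_force: [0.2, -0.7, 0.4]
width: 1.002
grip_force: 0.0
```

```bash
python3 -c "
from h import *
go([.42,-.04,.25],90)
c=read_camera('wrist');cv2.imwrite('pics/w1.png',c['color']);print({k:v for k,v in c.items() if k!='color'})"
```

```text
t 1.8 tcp [ 0.4209 -0.0423  0.2481] F [ 0.2 -0.7  0.4] w 1.002 d [ 0.0023 -0.0009 -0.0019] turn [-0.03  0.03 -0.2 ]
{'fx': 309.70691628693146, 'fy': 309.70691628693146, 'cx': 316.4614217522768, 'cy': 202.6209276682353, 'origin': array([0.4212315 , 0.02595272, 0.37365868]), 'attitude': array([ 2.86937882e+00, -5.66593090e-03, -1.57076364e-03])}
```

View pics/w1.png

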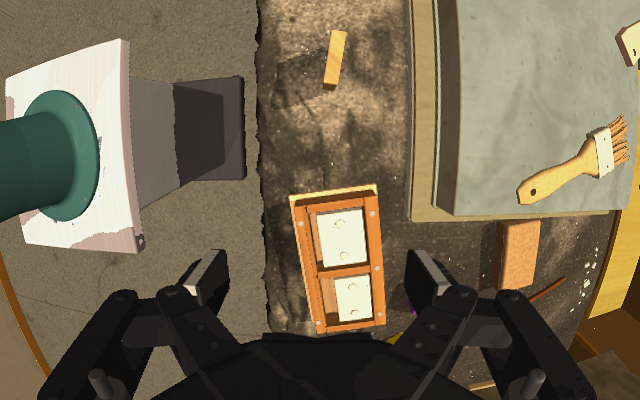

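The wrist view shows the spacer's top at (335,58), the frame at (340,260) and the slim tile in the lower (−y) bay at (352,298), with its gap on the left (rail) side. Next I'll measure the spacer and the frame.

```bash
python3 -c "
from h import *
im=cv2.imread('pics/w1.png')
print(im[58,335],im[35,337],im[80,330],im[60,310])
z=im[15:105,295:385];cv2.imwrite('pics/z1.png',np.hstack([cv2.resize(z,(400,400),interpolation=cv2.INTER_CUBIC),cv2.resize(im[240:335,300:395],(400,400),interpolation=cv2.INTER_CUBIC)]))"
```

```text
[ 91 174 234] [112 213 240] [103 196 242] [44 58 69]
```

View pics/z1.png

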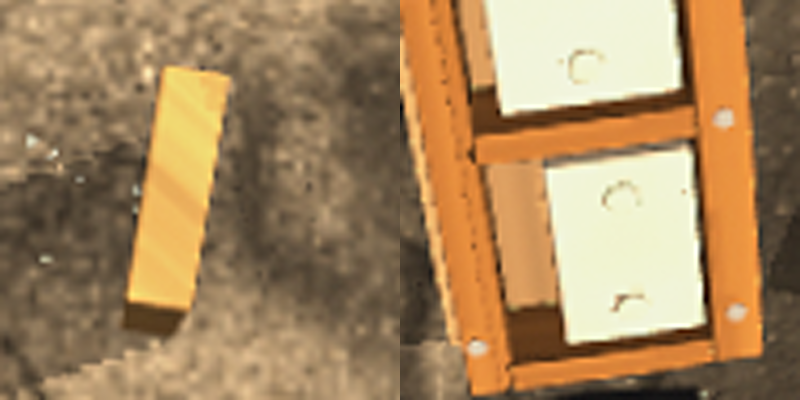

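Run:
```python
from h import *
c=read_camera("wrist")
# rail/tile crop reading and mask-based spacer top
im=c["color"];hsv=cv2.cvtColor(im,cv2.COLOR_BGR2HSV)
m=cv2.inRange(hsv,(10,100,150),(30,255,255));m[:,:290]=0;m[:,385:]=0;m[110:]=0;m[:15]=0
cn=max(cv2.findContours(m,0,1)[0],key=cv2.contourArea)
P=np.array([onz(c,u,v,.07,True)[:2] for u,v in cn[:,0]])*1000
r=cv2.minAreaRect(P.astype(np.float32));print(r,cv2.boxPoints(r).round(1).tolist())
def crop(x,y):return 300+(x-400)/4.21,240+y/4.21
for n,x,y in(("fence in hi",692,115),("fence in lo",716,340),("fence out lo",762,355),("rail/cheek out lo",472,395),("tile fr hi",546,160),("tile fr lo",566,342),("tile back hi",692,147),("tile bk lo",706,322)):
    print(n,(onz(c,*crop(x,y),.044,True)*1000).round(1))
```

```text
((438.9736022949219, 86.7161865234375), (57.92274475097656, 15.679473876953125), 81.26187896728516) [[426.79998779296875, 59.29999923706055], [442.29998779296875, 56.900001525878906], [451.1000061035156, 114.19999694824219], [435.6000061035156, 116.5]]
fence in hi [ 483.8 -147.9   44. ]
fence in lo [ 497.4 -229.9   44. ]
fence out lo [ 513.2 -237.2   44. ]
rail/cheek out lo [ 420.4 -249.9   44. ]
tile fr hi [ 442.1 -161.7   44. ]
tile fr lo [ 449.8 -228.4   44. ]
tile back hi [ 484.5 -158.4   44. ]
tile bk lo [ 493.6 -222.4   44. ]
```

```bash
python3 -c "
from h import *
go([.439,.087,.13],81.25);go([.439,.087,.057],81.25)"
```

```text
t 1.9 tcp [ 0.4208 -0.0432  0.2481] F [ 0.  -0.   0.2] w 0.999 d [0.1303 0.0175 0.1181] turn [-0.03  0.03  8.41]
t 1.9 tcp [ 0.4208 -0.0432  0.2481] F [ 0.  -0.   0.2] w 0.999 d [0.1304 0.0176 0.1911] turn [-0.03  0.03  8.41]
```

>>> {"method": "jog_arm", "body": {"deltas": [0.04, 0.006, 0.025, 0, 0, 4, 1, 0.085, 0.012, 0.055, 0, 0, 8.4, 1, 0.13, 0.0175, 0.09, 0, 0, 8.4, 1, 0.13, 0.0175, 0.12, 0, 0, 8.4, 1, 0.13, 0.0175, 0.15, 0, 0, 8.4, 1, 0.13, 0.0175, 0.18, 0, 0, 8.4, 1, 0.13, 0.0175, 0.19, 0, 0, 8.4, 1, 0.13, 0.0175, 0.19, 0, 0, 8.4, 1]}}

```text
time: 2.7
tool_pos: [0.4378, 0.0863, 0.0569]
tcp_rot: [-2.384, -2.043, 0.005]
wrist_force: [-0.9, -0.4, -0.1]
width: 1.0
grip_force: 0.0
```

```bash
python3 -c "
from h import *
go([.439,.087,.057],81.25)"
```

```text
t 2.7 tcp [0.4378 0.0863 0.0569] F [-0.9 -0.4 -0.1] w 1.0 d [ 0.0009  0.001  -0.0001] turn [-0.22  0.07 -0.04]
```

>>> {"method": "jog_arm", "body": {"deltas": [0.001, 0.001, 0, 0, 0, 0, -1, 0.001, 0.001, 0, 0, 0, 0, -1, 0.001, 0.001, 0, 0, 0, 0, -1, 0.001, 0.001, 0, 0, 0, 0, -1, 0.001, 0.001, 0, 0, 0, 0, -1, 0.001, 0.001, 0, 0, 0, 0, -1, 0.001, 0.001, 0, 0, 0, 0, -1, 0.001, 0.001, 0, 0, 0, 0, -1], "squeeze": 60}}

```text
time: 3.5
tool_pos: [0.4409, 0.0886, 0.0589]
tcp_rot: [2.383, 2.047, 0.001]
wrist_force: [-1.1, -1.1, 5.5]
width: 0.164
grip_force: 61.5
```

```bash
python3 -c "
from h import *
print(readout.read_state()['grip_force']);go([.42,-.05,.2],96.5);go([.42,-.2,.2],96.5)"
```

```text
61.54042840003967
t 3.5 tcp [0.4409 0.0886 0.0589] F [-1.1 -1.1  5.5] w 0.164 d [-0.1401  0.0003 -0.1411] turn [ 4.000e-02 -1.000e-02 -1.517e+01]
t 3.5 tcp [0.4409 0.0886 0.0589] F [-1.1 -1.1  5.5] w 0.164 d [-0.2884  0.0229 -0.1411] turn [ 4.000e-02 -1.000e-02 -1.517e+01]
```

>>> {"method": "jog_arm", "body": {"deltas": [0, 0, -0.04, 0, 0, 0, -1, -0.02, 0, -0.08, 0, 0, 0, -1, -0.06, 0.006, -0.12, 0, 0, -5, -1, -0.105, 0.01, -0.14, 0, 0, -10, -1, -0.15, 0.015, -0.14, 0, 0, -15, -1, -0.2, 0.02, -0.14, 0, 0, -15, -1, -0.24, 0.02, -0.14, 0, 0, -15, -1, -0.28, 0.023, -0.14, 0, 0, -15, -1]}}

```text
time: 4.3
tool_pos: [0.42, -0.1935, 0.198]
tcp_rot: [-2.096, -2.34, 0.0]
wrist_force: [1.3, -0.0, -0.4]
width: 0.16
grip_force: 60.6
```

```bash
python3 -c "
from h import *
go([.43,-.27,.2],96.5)"
```

```text
t 4.3 tcp [ 0.42   -0.1935  0.198 ] F [ 1.3 -0.  -0.4] w 0.16 d [-0.0772  0.0016 -0.002 ] turn [-0.01 -0.01 -0.21]
```

>>> {"method": "jog_arm", "body": {"deltas": [-0.04, 0.001, 0, 0, 0, 0, -1, -0.078, 0.001, 0, 0, 0, 0, -1, -0.078, 0.001, 0, 0, 0, 0, -1, -0.078, 0.001, 0, 0, 0, 0, -1]}}

```text
time: 4.7
tool_pos: [0.43, -0.2694, 0.1975]
tcp_rot: [-2.097, -2.337, -0.0]
wrist_force: [-0.5, -0.3, -0.5]
width: 0.161
grip_force: 60.6
```

```bash
python3 -c "
from h import *
go([.43,-.27,.2],96.5)
c=read_camera('wrist');cv2.imwrite('pics/w2.png',c['color']);print(c['origin'],c['attitude'])
np.save('w2o',np.r_[c['origin'],c['attitude']])
cv2.imwrite('pics/w2c.png',cv2.resize(c['color'][90:330,200:520],(800,600),interpolation=cv2.INTER_CUBIC))"
```

```text
t 4.7 tcp [ 0.43   -0.2694  0.1975] F [-0.5 -0.3 -0.5] w 0.161 d [-0.0006 -0.0001 -0.0025] turn [-0.07 -0.09 -0.29]
[ 0.42282318 -0.2018143   0.32317427] [2.86760289 0.15493827 0.01942231]
```

View pics/w2c.png

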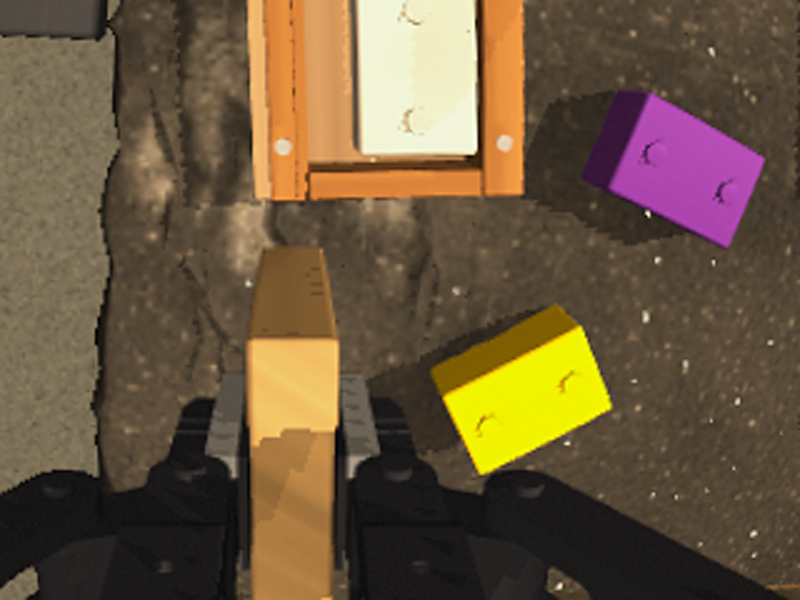

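The crop shows the held spacer, straight in the jaws. The slim tile is at about (415,80) in the crop, the rail's inner edge at x≈305, the fence at x≈480–523 and the near cheek's outer edge at y≈198. Next I'll measure the bay axes in world coordinates.

```bash
cat > m.py <<'E'
from h import *
def meas(c,ztcp_bottom):
    im=c["color"];hsv=cv2.cvtColor(im,cv2.COLOR_BGR2HSV)
    W=cv2.inRange(hsv,(0,0,190),(60,75,255));W[:, :250]=0;W[:,450:]=0;W[200:]=0
    lst=[k for k in cv2.findContours(W,0,1)[0] if cv2.contourArea(k)>250]
    for k in lst:
        P=np.array([onz(c,u,v,.044,True)[:2] for u,v in k[:,0]])*1000
        r=cv2.minAreaRect(P.astype(np.float32));b=cv2.boxPoints(r);print("white",np.round(r[0],1),np.round(r[1],1),round(r[2],1),b.round(1).tolist())
    O=cv2.inRange(hsv,(5,120,150),(20,255,255));O[:, :250]=0;O[:,450:]=0;O[172:]=0
    k=max(cv2.findContours(O,0,1)[0],key=cv2.contourArea)
    P=np.array([onz(c,u,v,.044,True)[:2] for u,v in k[:,0]])*1000
    r=cv2.minAreaRect(P.astype(np.float32));print("orange",np.round(r[0],1),np.round(r[1],1),round(r[2],1),cv2.boxPoints(r).round(1).tolist())
    return W,O
E
python3 - <<'E'
from m import *
c=read_camera("wrist");W,O=meas(c,0)
for v in (100,110,120,130,140,150):
    row=cv2.cvtColor(c["color"],cv2.COLOR_BGR2GRAY)[v].astype(int)
    print(v,row[294:414].tolist() if v==120 else "", np.flatnonzero(O[v])[[0,-1]],np.flatnonzero(W[v])[[0,-1]] if W[v].any() else "")
b=readout.read_state()["tool_pos"][2]-.0589
for n,x,y,z in(("botL",263,248,b),("botR",323,248,b),("topL",247,338,b+.07),("topR",338,338,b+.07)):print(n,(onz(c,200+x/2.5,90+y/2.5,z,True)*1000).round(1))
go([.43,-.27,.2],96.5)
E
```

```text
white [ 467.2 -193.2] [42.5 64.8] 7.8 [[441.79998779296875, -164.0], [450.6000061035156, -228.1999969482422], [492.70001220703125, -222.39999389648438], [483.8999938964844, -158.1999969482422]]
white [ 450.3 -112.1] [51.1 59.5] 8.2 [[420.79998779296875, -86.30000305175781], [429.29998779296875, -145.1999969482422], [479.8999938964844, -137.89999389648438], [471.3999938964844, -79.0]]
orange [ 444.1 -164.3] [ 84.1 161. ] 8.2 [[391.0, -90.5999984741211], [413.8999938964844, -250.0], [497.20001220703125, -238.0], [474.29998779296875, -78.5999984741211]]
100  [299 409] [344 389]
110  [299 408] [344 390]
120 [90, 96, 98, 95, 88, 69, 172, 192, 194, 192, 190, 192, 143, 142, 150, 149, 151, 154, 158, 159, 161, 162, 159, 122, 149, 154, 154, 154, 161, 169, 170, 171, 173, 175, 170, 169, 168, 166, 164, 161, 162, 164, 166, 167, 177, 182, 157, 81, 75, 159, 225, 240, 241, 240, 240, 240, 240, 240, 240, 239, 240, 240, 239, 240, 239, 240, 239, 239, 240, 239, 240, 240, 239, 233, 234, 233, 234, 234, 234, 235, 234, 235, 235, 234, 235, 235, 235, 234, 234, 235, 234, 235, 235, 236, 237, 237, 196, 41, 37, 87, 135, 147, 146, 152, 158, 162, 162, 164, 165, 164, 166, 169, 169, 171, 168, 138, 81, 81, 78, 70] [300 409] [344 390]
130  [300 409] [344 389]
140  [301 409] [345 390]
150  [301 408] [311 402]
botL [ 420.3 -244.   138.6]
botR [ 434.9 -242.4  138.6]
topL [ 420.1 -242.4  208.6]
topR [ 434.3 -240.8  208.6]
t 4.8 tcp [ 0.43   -0.2681  0.1975] F [-0.5  0.6 -0.7] w 0.166 d [-0.0019 -0.0002 -0.0025] turn [-0.07 -0.09 -0.16]
```

Run:
```python
from m import *
im=cv2.imread('pics/w2.png');w=np.load('w2o.npy')
c=read_camera("wrist")
for phi in (7.8,8.2):
    a=np.radians(phi);ex=np.array([np.cos(a),np.sin(a)])
    for v in(105,120,135):
        print(phi,v,[ (k,round(float(onz(c,u,v,z,True)[:2]@ex*1000),1)) for k,u,z in(("railout",305.5,.044),("lead",317,.044),("tilefront",343.6,.044),("tileback",390.3,.044),("fence in",393,.044),("fence out",409.3,.044),("board",299.5,.01))])
    ey=np.array([-np.sin(a),np.cos(a)]);print("cheek out y",[round(float(onz(c,u,90+198/2.5,.044,True)[:2]@ey*1000),1) for u in(320,380)],"tile c y",np.array([467.2,-193.2])@ey,"tcp",readout.read_state()["tool_pos"][:2]@ex,readout.read_state()["tool_pos"][:2]@ey)
```

```text
7.8 105 [('railout', 381.9), ('lead', 392.1), ('tilefront', 415.8), ('tileback', 458.4), ('fence in', 460.9), ('fence out', 476.5), ('board', 374.7)]
7.8 120 [('railout', 381.5), ('lead', 391.7), ('tilefront', 415.5), ('tileback', 458.3), ('fence in', 460.8), ('fence out', 476.5), ('board', 374.3)]
7.8 135 [('railout', 381.1), ('lead', 391.4), ('tilefront', 415.3), ('tileback', 458.3), ('fence in', 460.8), ('fence out', 476.5), ('board', 373.8)]
cheek out y [-301.8, -302.8] tile c y -254.81879822038988 tcp 0.38985165002914596 -0.3237853274815239
8.2 105 [('railout', 380.2), ('lead', 390.4), ('tilefront', 414.0), ('tileback', 456.7), ('fence in', 459.2), ('fence out', 474.8), ('board', 373.0)]
8.2 120 [('railout', 379.7), ('lead', 389.9), ('tilefront', 413.7), ('tileback', 456.5), ('fence in', 459.0), ('fence out', 474.6), ('board', 372.5)]
8.2 135 [('railout', 379.2), ('lead', 389.5), ('tilefront', 413.4), ('tileback', 456.4), ('fence in', 458.9), ('fence out', 474.6), ('board', 371.9)]
cheek out y [-304.5, -305.9] tile c y -257.86100563859986 tcp 0.38758171996762486 -0.32649909290793294
```

```bash
python3 -c "
from h import *
go([.4376,-.1959,.128],97.8)"
```

```text
t 4.85 tcp [ 0.4302 -0.2679  0.1977] F [ 0.1 -0.7 -0.5] w 0.165 d [0.0706 0.0154 0.0698] turn [-0.05 -0.07 -1.42]
```

>>> {"method": "jog_arm", "body": {"deltas": [0.035, 0.008, 0, 0, 0, -1.4, -1, 0.0706, 0.0154, 0, 0, 0, -1.4, -1, 0.0706, 0.0154, 0.03, 0, 0, -1.4, -1, 0.0706, 0.0154, 0.055, 0, 0, -1.4, -1, 0.0706, 0.0154, 0.07, 0, 0, -1.4, -1, 0.0706, 0.0154, 0.07, 0, 0, -1.4, -1, 0.0706, 0.0154, 0.07, 0, 0, -1.4, -1]}}

```text
time: 5.55
tool_pos: [0.438, -0.1964, 0.1285]
tcp_rot: [-2.065, -2.367, 0.0]
wrist_force: [0.1, 0.4, -0.3]
width: 0.163
grip_force: 60.6
```

```bash
python3 -c "
from h import *
go([.4376,-.1959,.128],97.8)
c=read_camera('wrist');cv2.imwrite('pics/w3.png',c['color'])
cv2.imwrite('pics/w3c.png',cv2.resize(c['color'][130:330,220:460],(720,600),interpolation=cv2.INTER_CUBIC))"
```

```text
t 5.55 tcp [ 0.438  -0.1964  0.1285] F [ 0.1  0.4 -0.3] w 0.163 d [ 0.0006 -0.0004  0.0005] turn [-0.01 -0.02  0.01]
```

View pics/w3c.png

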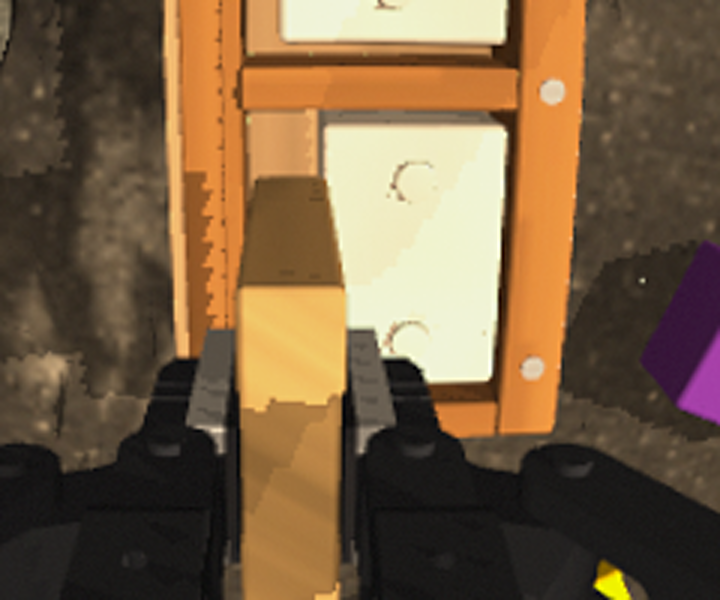

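The spacer's bottom edge is at crop (256–325, 178), over the gap between the rail edge (x≈243) and the tile front (x≈325). I'll compare them in frame coordinates.

Run:
```python
from m import *
c=read_camera("wrist");s=readout.read_state();b=s["tool_pos"][2]-.0589
a=np.radians(7.8);ex=np.array([np.cos(a),np.sin(a)]);ey=np.array([-ex[1],ex[0]])
f=lambda x,y,z:(onz(c,220+x/3,130+y/3,z,True)[:2])
for n,x,y,z in(("botL",256,178,b),("botR",325,178,b),("topL",240,285,b+.07),("topR",346,285,b+.07),("crease hi",223,110,.044),("crease lo",224,320,.044),("railedge",244,130,.040),("railedge2",244,170,.04),("tile fl",324,126,.044),("tile f",325,170,.044),("tile f",326,178,.044),("tile br",507,125,.044),("tile br lo",492,381,.044),("fence in hi",519,110,.044),("fence in lo",500,400,.044),("fence out hi",583,20,.044),("f out lo",555,430,.044),("railout",178,100,.044),("cheek",500,433,.044)):
    p=f(x,y,z)*1000;print(n,(p@ex).round(1),(p@ey).round(1))
print("tcp",s["tool_pos"][:2]@ex,s["tool_pos"][:2]@ey,"bottom",b)
```

```text
botL 401.2 -229.4
botR 415.2 -229.4
topL 401.5 -227.4
topR 415.3 -227.4
crease hi 392.8 -219.6
crease lo 392.0 -271.2
railedge 397.4 -225.0
railedge2 397.3 -234.6
tile fl 416.0 -223.3
tile f 416.3 -233.7
tile f 416.5 -235.6
tile br 459.0 -222.8
tile br lo 459.6 -288.5
fence in hi 461.7 -219.2
fence in lo 462.2 -294.0
fence out hi 476.5 -197.5
f out lo 478.2 -303.6
railout 382.4 -217.1
cheek 463.1 -303.8
tcp 0.4081363022465085 -0.2550935422844964 bottom 0.07069863972988644
```

>>> {"method": "jog_arm", "body": {"deltas": [0, -0.0014, 0, 0, 0, 0, -1, 0, -0.0014, 0.01, 0, 0, 0, -1, 0, -0.0014, 0.018, 0, 0, 0, -1, 0, -0.0014, 0.024, 0, 0, 0, -1, 0, -0.0014, 0.028, 0, 0, 0, -1, 0, -0.0014, 0.032, 0, 0, 0, -1, 0, -0.0014, 0.034, 0, 0, 0, -1, 0, -0.0014, 0.034, 0, 0, 0, -1]}}

```text
time: 6.45
tool_pos: [0.4365, -0.1974, 0.0939]
tcp_rot: [-2.066, -2.366, 0.0]
wrist_force: [0.7, -0.4, -0.7]
width: 0.165
grip_force: 60.6
```

Run:
```python
from h import *
s=readout.read_state();a=np.radians(7.8);ex=np.array([np.cos(a),np.sin(a),0])
print(s["tool_pos"]@ex,s["tool_pos"][2]-.0589,s["wrist_force"]@ex,s["torque"])
go(s["tool_pos"],97.8)
```

```text
0.4057055559070384 0.03502961669756318 0.5919201103218985 [-0.07391198 -0.05399058 -0.01199022]
t 6.45 tcp [ 0.4365 -0.1974  0.0939] F [ 0.7 -0.4 -0.7] w 0.165 d [0. 0. 0.] turn [-0.03 -0.02 -0.08]
```

The spacer's bottom is 9 mm below the rail top with no contact force, so it is in the gap. Continuing down.

>>> {"method": "jog_arm", "body": {"deltas": [0, 0, 0.006, 0, 0, 0, -1, 0, 0, 0.012, 0, 0, 0, -1, 0, 0, 0.017, 0, 0, 0, -1, 0, 0, 0.02, 0, 0, 0, -1, 0, 0, 0.022, 0, 0, 0, -1, 0, 0, 0.023, 0, 0, 0, -1, 0, 0, 0.023, 0, 0, 0, -1]}}

```text
time: 7.15
tool_pos: [0.4367, -0.1975, 0.0712]
tcp_rot: [-2.067, -2.366, 0.0]
wrist_force: [1.2, 0.3, 0.6]
width: 0.16
grip_force: 60.6
```

>>> {"method": "jog_arm", "body": {"deltas": [0, 0, 0.001, 0, 0, 0, -1, 0, 0, 0.0015, 0, 0, 0, -1, 0, 0, 0.002, 0, 0, 0, -1, 0, 0, 0.002, 0, 0, 0, -1]}}

```text
time: 7.55
tool_pos: [0.4367, -0.1975, 0.0693]
tcp_rot: [2.067, 2.366, 0.0]
wrist_force: [0.4, -0.1, -1.2]
width: 0.168
grip_force: 60.6
```

>>> {"method": "jog_arm", "body": {"deltas": [0, 0, 0.0005, 0, 0, 0, -1, 0, 0, 0.001, 0, 0, 0, -1, 0, 0, 0.001, 0, 0, 0, -1]}}

```text
time: 7.85
tool_pos: [0.4369, -0.1976, 0.0689]
tcp_rot: [2.067, 2.366, 0.0]
wrist_force: [-2.0, 0.4, 4.4]
width: 0.167
grip_force: 61.5
```

>>> {"method": "jog_arm", "body": {"deltas": [0, 0.001, 0, 0, 0, 0, -1, 0, 0.002, 0, 0, 0, 0, -1, 0, 0.003, 0, 0, 0, 0, -1, 0, 0.003, 0, 0, 0, 0, -1]}}

```text
time: 8.25
tool_pos: [0.438, -0.1974, 0.0689]
tcp_rot: [-2.064, -2.365, 0.005]
wrist_force: [-8.6, -0.3, 11.1]
width: 0.165
grip_force: 62.2
```

>>> {"method": "jog_arm", "body": {"deltas": [0, 0.0005, 0, 0, 0, 0, -1, 0, 0.001, 0, 0, 0, 0, -1, 0, 0.0015, 0, 0, 0, 0, -1, 0, 0.0015, 0, 0, 0, 0, -1]}}

```text
time: 8.65
tool_pos: [0.4384, -0.1973, 0.0689]
tcp_rot: [-2.062, -2.364, 0.007]
wrist_force: [-10.8, -2.5, 14.3]
width: 0.165
grip_force: 62.7
```

The bed contact is dragging (Fz is rising), so I'll ease the downward preload before pushing on.

>>> {"method": "jog_arm", "body": {"deltas": [0, 0, -0.0008, 0, 0, 0, -1, 0, 0, -0.0015, 0, 0, 0, -1, 0, 0, -0.0015, 0, 0, 0, -1, 0, 0, -0.0015, 0, 0, 0, -1]}}

```text
time: 9.05
tool_pos: [0.4398, -0.1969, 0.0691]
tcp_rot: [-2.065, -2.365, 0.003]
wrist_force: [-5.9, -3.3, 0.6]
width: 0.165
grip_force: 60.6
```

Run:
```python
from h import *
s=readout.read_state();a=np.radians(7.8);ex=np.array([np.cos(a),np.sin(a),0])
print(s["tool_pos"]@ex,s["tool_pos"][2]-.0589,s["wrist_force"]@ex,s["torque"])
go(s["tool_pos"],97.8)
```

```text
0.4090029027984385 0.010172131345516304 -6.263268143293251 [-0.54747714  0.95513898  0.0108676 ]
t 9.05 tcp [ 0.4398 -0.1969  0.0691] F [-5.9 -3.3  0.6] w 0.165 d [0. 0. 0.] turn [-0.17 -0.03 -0.05]
```

>>> {"method": "jog_arm", "body": {"deltas": [0, 0.0005, 0, 0, 0, 0, -1, 0, 0.001, 0, 0, 0, 0, -1, 0, 0.0015, 0, 0, 0, 0, -1, 0, 0.0015, 0, 0, 0, 0, -1]}}

```text
time: 9.45
tool_pos: [0.44, -0.1969, 0.069]
tcp_rot: [-2.062, -2.364, 0.006]
wrist_force: [-10.2, -3.5, 3.7]
width: 0.168
grip_force: 61.2
```

>>> {"method": "jog_arm", "body": {"deltas": [0, 0.0004, 0, 0, 0, 0, -1, 0, 0.0008, 0, 0, 0, 0, -1, 0, 0.0008, 0, 0, 0, 0, -1]}}

```text
time: 9.75
tool_pos: [0.44, -0.1969, 0.069]
tcp_rot: [-2.061, -2.363, 0.008]
wrist_force: [-12.3, -4.6, 5.8]
width: 0.165
grip_force: 61.5
```

Run:
```python
from h import *
c=read_camera('wrist');cv2.imwrite('pics/w4.png',c['color'])
cv2.imwrite('pics/w4c.png',cv2.resize(c['color'][130:290,260:440],(675,600),interpolation=cv2.INTER_CUBIC))
s=readout.read_state();a=np.radians(7.8);ex=np.array([np.cos(a),np.sin(a),0])
print(s["tool_pos"]@ex,s["wrist_force"]@ex,s["torque"]);go(s["tool_pos"],97.8)
```

```text
0.4092506591695423 -12.212328467033895 [-0.93110963  2.11358169  0.01047511]
t 9.8 tcp [ 0.44   -0.1969  0.069 ] F [-11.7  -4.8   5.2] w 0.161 d [0. 0. 0.] turn [-0.43 -0.05  0.01]
```

View pics/w4c.png

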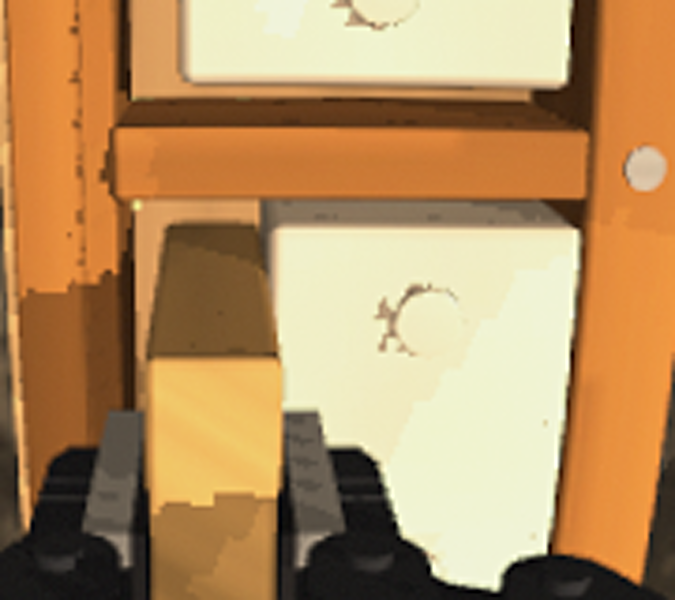

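Run:
```python
from m import *
a=np.radians(7.8);ex=np.array([np.cos(a),np.sin(a)]);ey=np.array([-ex[1],ex[0]])
c=read_camera("wrist");g=c["color"][:,:,0].astype(int)
print(c["origin"])
for v in(195,205,215,225,240): print(v,g[v,402:424].tolist())
for v in(194,198,202): print(v,g[v,320:340].tolist())
w=cv2.imread("pics/w3.png")[:,:,0].astype(int)
for v in(175,200,230): print("w3",v,w[v,375:400].tolist())
f=lambda x,y,z:(onz(c,260+x/3.75,130+y/3.75,z,True)[:2])*1000
for n,x,y,z in(("tile bk",580,232,.044),("tile bk lo",556,500,.044),("tile fr",273,230,.044),("tile fr",281,350,.044),("fence",587,200,.044),("fence lo",557,540,.044),("railedge",118,190,.04),("spTopL",149,357,.0801),("spTopR",281,357,.0801),("spBL",169,226,.0101),("spBR",262,226,.0101),("broad fr",183,75,.044),("broad bk",570,80,.044)):
    p=f(x,y,z);print(n,(p@ex).round(1),(p@ey).round(1))
```

```text
[ 0.43176304 -0.12933648  0.19465516]
195 [199, 199, 199, 200, 199, 199, 199, 199, 198, 198, 200, 207, 123, 37, 35, 50, 61, 61, 59, 59, 64, 63]
205 [212, 213, 214, 212, 214, 212, 213, 213, 214, 216, 211, 156, 80, 29, 45, 54, 61, 61, 60, 62, 62, 63]
215 [215, 212, 213, 213, 213, 213, 213, 214, 213, 209, 164, 63, 27, 43, 57, 63, 60, 60, 59, 63, 60, 62]
225 [211, 211, 210, 211, 213, 213, 212, 213, 214, 206, 0, 29, 44, 56, 61, 61, 59, 60, 63, 61, 62, 63]
240 [211, 210, 211, 212, 214, 213, 215, 224, 168, 14, 36, 49, 57, 56, 55, 57, 58, 58, 60, 62, 62, 62]
194 [36, 37, 37, 36, 37, 39, 37, 35, 32, 42, 51, 77, 113, 141, 175, 194, 200, 202, 202, 201]
198 [43, 43, 45, 36, 38, 37, 35, 36, 37, 32, 46, 78, 113, 144, 178, 196, 202, 201, 203, 203]
202 [46, 46, 44, 48, 49, 49, 47, 47, 46, 55, 47, 70, 115, 142, 177, 195, 201, 200, 200, 199]
w3 175 [199, 200, 199, 199, 198, 202, 216, 215, 215, 214, 216, 214, 210, 190, 71, 12, 21, 29, 48, 60, 60, 61, 60, 63, 62]
w3 200 [211, 209, 211, 210, 211, 211, 211, 211, 211, 213, 214, 210, 134, 52, 14, 23, 36, 52, 61, 59, 62, 62, 62, 63, 62]
w3 230 [212, 211, 211, 213, 213, 213, 213, 212, 215, 221, 180, 4, 13, 18, 36, 53, 56, 57, 59, 60, 60, 62, 60, 62, 64]
tile bk 459.8 -222.7
tile bk lo 460.3 -263.6
tile fr 417.3 -222.7
tile fr 418.6 -239.6
fence 460.5 -218.2
fence lo 461.3 -270.5
railedge 396.3 -218.1
spTopL 402.8 -227.8
spTopR 416.6 -227.7
spBL 401.9 -230.1
spBR 417.0 -230.1
broad fr 405.4 -202.0
broad bk 457.0 -201.8
```

The tile front has moved about 2 mm and is now at 20.5–21 mm from the rail (flush is 20.5). The seam at the fence has closed and the TCP stopped while the force rose, so the tile is on the fence. I'll trim the push to about 10 N.

>>> {"method": "jog_arm", "body": {"deltas": [-0.0004, -0.0004, 0, 0, 0, 0, -1, -0.0007, -0.0007, 0, 0, 0, 0, -1, -0.0007, -0.0007, 0, 0, 0, 0, -1, -0.0007, -0.0007, 0, 0, 0, 0, -1, -0.0007, -0.0007, 0, 0, 0, 0, -1]}}

```text
time: 10.35
tool_pos: [0.44, -0.197, 0.0689]
tcp_rot: [-2.062, -2.363, 0.005]
wrist_force: [-8.7, -2.0, 3.9]
width: 0.166
grip_force: 61.3
```

Run:
```python
from h import *
a=np.radians(8);ex=np.array([np.cos(a),np.sin(a),0]);ey=np.array([-ex[1],ex[0],0])
for i in range(4):
    c=read_camera("wrist");s=readout.read_state();F=s["wrist_force"];print(s["time"],s["tool_pos"].round(4),(F@ex).round(2),(F@ey).round(2),F[2].round(2),s["grip_force"])
g=c["color"][:,:,0].astype(int)
for v in(195,215,240): print(v,g[v,402:424].tolist())
```

```text
10.4 [ 0.44   -0.197   0.0689] -9.31 -1.62 4.56 61.294991970062256
10.45 [ 0.44  -0.197  0.069] -9.37 -0.43 4.53 61.29394769668579
10.5 [ 0.44  -0.197  0.069] -9.51 -0.93 5.25 61.29571616649628
10.55 [ 0.44   -0.197   0.0689] -9.45 -1.3 4.6 61.29443049430847
195 [198, 199, 199, 200, 199, 198, 198, 199, 198, 198, 210, 208, 121, 37, 35, 51, 58, 61, 60, 60, 64, 62]
215 [213, 213, 213, 213, 213, 214, 213, 214, 213, 208, 163, 62, 28, 44, 56, 62, 61, 60, 62, 63, 63, 63]
240 [210, 210, 211, 212, 212, 213, 214, 227, 172, 14, 35, 46, 57, 55, 56, 59, 58, 58, 60, 63, 63, 61]
```

>>> {"method": "jog_arm", "body": {"deltas": [0, 0.0003, 0, 0, 0, 0, -1, 0, 0.0003, 0, 0, 0, 0, -1, 0, 0.0003, 0, 0, 0, 0, -1, 0, 0.0003, 0, 0, 0, 0, -1, 0, 0.0003, 0, 0, 0, 0, -1]}}

```text
time: 11.05
tool_pos: [0.44, -0.197, 0.069]
tcp_rot: [-2.062, -2.363, 0.006]
wrist_force: [-10.1, -2.1, 5.2]
width: 0.164
grip_force: 61.4
```

```bash
python3 -c "
from h import *
print(readout.read_state()['wrist_force'],finish_job())"
```

```text
the job is handed in; nothing more can be done
[-10.06649926  -2.05482565   5.19134819] None
```

Job handed in at 11 s: the spacer stands on the bed in the slim tile's bay, still gripped and pushing that tile at about 10 N; force, position and camera readings all point to it being flush on the back fence, though a faint dark seam was still visible at one end.

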